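# Shim a rocking shaft runout stand with a hardwood wedge and try its corner

## Task

The shaft runout stand has lost the rubber pad of its left foot nearest the robot and rocks: with the fingertips, push the loose wooden wedge, thin end first, under that bare steel foot just until the stand sits level and its far right foot comes down to bear on the counter, without driving the wedge further or shoving the stand along. Then prove that it no longer rocks by pressing down with the fingertips on top of the corner above that far right foot, let go, and leave the wedge in place. Push and press only: pick nothing up, and leave the other things on the counter alone.

Things in the scene. Friction and masses are not known exactly. Their poses are not given: they have to be found in the camera images.
- stand: Loose shaft runout stand, 1.5 kg: grey base plate 110 x 176 mm (underside 22, top 40 mm up) on four feet; vee blocks with a steel shaft along y, dial on a column (top 140 mm). Origin: its centre, in the plane of the three rubber pads' undersides. x to its back (away from the robot), y to its left, z up. At the start it is rocked over on the bare foot, tilted 0.08 rad.
- foot_bare: Front left foot, its 6 mm rubber pad lost: bare steel stud 20 mm across, its underside a dome of 20 mm radius. At x = -42, y = +75 mm in the stand's frame, 13 mm in from the plate's front and left edges. Origin: lowest point of the dome; on the counter at the start, 6 mm above it when the stand is level.
- foot_br: The back right foot, the far one on the diagonal from the bare foot, at x = +42, y = -75 mm in the stand's frame: steel stud with a 6 mm rubber pad 23 mm across. Origin: top of the pad, so 6 mm above the pad's underside (reads z = 6 mm when it stands on the counter, about 12 mm at the start).
- foot_bl: The back left foot with its rubber pad, at x = +42, y = +75 mm in the stand's frame; origin as for foot_br. It stays on the counter.
- foot_fr: The front right foot with its rubber pad, at x = -42, y = -75 mm in the stand's frame; origin as for foot_br. It stays on the counter.
- top_br (a point): Top of the corner boss above foot_br, the place to press: boss 30 mm across, its top 43.5 mm above the counter when level, with a low hexagonal bolt head (13 mm wide, 3 mm high) in its middle; this point is the centre of the bolt head's top.
- stand_mid (a point): Middle of the base plate's top face, 40 mm above the stand's origin.
- wedge: Loose wooden wedge, 50 g, left of the stand, thin end roughly towards the bare foot: 110 x 38 mm, 1.5 mm thick at the thin end rising evenly to 16 mm (6 mm at 34 mm from the thin end). Origin: centre of its underside; x points along it to the thick end (so push along -x). It takes a push of up to 3 N while lifting the foot, over 6 N once the far foot bears.
- wedge_tip (a point): Middle of the wedge's thin edge, on the counter.
- wedge_back (a point): Middle of the wedge's flat upright thick end (38 mm wide, 16 mm high), 8 mm above the counter: the face to push on.
- pulley: Bystander, not to be moved: black V pulley lying flat, 86 mm across, 32 mm high. Origin: centre of its underside.
- spark_plug: Bystander, not to be moved: spark plug lying on its side, 80 x 24 x 21 mm. Origin: centre of its underside.
- bearing: Bystander, not to be moved: small ball bearing lying flat, 42 mm across, 11 mm high. Origin: centre of its underside.
- screwdriver: Bystander, not to be moved: flat screwdriver, 200 x 31 x 27 mm, lying. Origin: centre of its underside.
- tape_measure: Bystander, not to be moved: pocket tape measure standing on edge, 35 x 82 x 62 mm. Origin: centre of its underside.
- penetrating_oil: Bystander, not to be moved: spray can standing, 67 mm across, 205 mm high. Origin: centre of its underside.

How it is judged:
By the outcome, as a careful person would: the job done as asked, in the order asked, and still so for the second after the job is handed in, with the robot touching nothing.
It also fails if it takes over 51 s, if anything falls off the work surface, if the arm or the gripper's body presses on something with over 40 N, if the wrist force passes 120 N, or if a joint passes its speed limit or range.

## Robot

A 6-joint arm with a two-finger parallel gripper is mounted at the origin on a cart in front of the work surface, level with it; the furniture and walls round the work are solid. World frame = base frame: x ahead of the robot, y to its left, z up, the work surface at z = 0. Lengths are in mm, angles in rad, forces in N, time in s.
With the tool pointing down it reaches from about 275 to 975 mm from the base axis. Payload 8.4 kg.
Tool frame: the origin (TCP) lies midway between the tips of the shut fingers; the grasp point (between the pads) lies 19 mm behind it (r.grip_depth is the z of the grasp point in the tool frame, in mm); z points along the fingers, y is the line along which they close (so a half turn about z gives the same grasp; the last joint's range is limited). The gripper opens to 92 mm and grips with 3 to 60 N. Pads are 20 mm wide; open, the fingers measure 128 mm over their backs; the gripper's body (75 mm by 189 mm) begins 69 mm behind the grasp point.
Start: joints at [1.119, 0.353, 1.633, -0, 1.155, -0.002], TCP at [271.74, 562.837, 214.583] pointing down, gripper open.
Joint ranges: [-2.63, 2.63], [-0.92, 2.1], [0.06, 2.66], [-1.3, 4.44], [0, 2.69], [-3.02, 3.02]. Speed limits (rad/s): [2.22, 2.22, 2.79, 3.14, 3.14, 3.14].

## Interface

Orientations are given as [roll, pitch, yaw] about the fixed x, y, z axes, in that order (R = Rz(yaw) Ry(pitch) Rx(roll)).
In Python, from station import r gives the robot as it stands. The module is installed in compiled form; this text tells all that it offers. Calls block until the motion is done:
- r.move_pose(position, orientation): joint-space move of the TCP to a pose.
- r.servo_line(position, frame=None, vel=150): straight line of the TCP; frame=None keeps the orientation; vel is the mean speed in mm/s.
- r.move_joints(angles): joint-space move.
- r.open_gripper() and r.grasp(grasp_force=None): open the fingers fully, or close them until they stop; grasp_force is the grip in N (None keeps the last).
- r.sleep(seconds).
- r.ik(position, orientation): joint angles nearest the present ones, or None.
- r.sense(): the state.
- r.snapshot(name): name is "side" or "top" or "wrist"; returns a dict with "image" (400x640x3 uint8, blue, green, red), "z_map" (400x640 float32, mm along the optical axis (not along the pixel's ray), 0 where there is no reading), "camera_matrix" (3x3 intrinsics, pixels), "dist" ([k1, k2, p1, p2, k3] as OpenCV has them; the pictures are not rectified), "rvec" (rotation vector, rad) and "tvec" (3), from world to camera coordinates, as OpenCV has them; the wrist camera has in their place "T_tool_cam" (4x4, takes a point from camera to tool coordinates, whose origin is the TCP and whose axes are the flange's). Camera axes: x right, y down, z forward; pixel columns grow to the right and rows downward; lengths in mm; the calibration is good to about 2 mm. A picture is of the moment at which its call begins: read the wrist's pose just before it.
A pose or a line that the arm cannot do raises r.PlanningError and nothing moves.
- r.close_job(): hands the job in; it is judged then, once.
The state is a dict: "time": time; "qpos": joint angles; "qvel": joint speeds; "joint_efforts": joint torques, N m; "tcp_pos": TCP position; "eef_rot": TCP orientation; "contact_force": force on the tool from outside, world axes, zero at the start; "moment": the same for the moment, N m; "opening": opening from 0.0 (shut) to 1.0 (fully open); "grasp_force": force on a finger pad.
Only numpy, scipy, OpenCV 4.12 (cv2) and the standard library are available. Lean on these libraries where they do the work, as an engineer would, in place of code of your own. Each camera call takes 0.05 s, during which the arm holds its last target. There are 200 camera calls.

## Working session

There is one attempt and no reset: what is moved stays moved. The work goes in short steps, each a Python script; the robot and the scene stay as the last script left them, time stands still between calls to the robot, and variables do not carry over. Pictures are saved under pics/ and viewed, at most 10 in all, crops included, and the job is handed in when it is done.

```bash
mkdir -p pics; cat > h.py <<'E'
import numpy as np, cv2
from station import r
def pts(s):
    "world xyz per pixel from depth (fixed cameras)"
    K,d=np.array(s["camera_matrix"]),np.array(s["dist"]); z=s["z_map"]; h,w=z.shape
    u,v=np.meshgrid(np.arange(w),np.arange(h))
    n=cv2.undistortPoints(np.stack([u,v],-1).reshape(-1,1,2).astype(float),K,d).reshape(h,w,2)
    P=np.dstack([n[...,0]*z,n[...,1]*z,z])
    if "rvec" in s:
        R=cv2.Rodrigues(np.array(s["rvec"]))[0]; return (P-np.array(s["tvec"]).ravel())@R
    return P
def ray(s,uv,zp):
    K,d=np.array(s["camera_matrix"]),np.array(s["dist"])
    n=cv2.undistortPoints(np.array(uv,float).reshape(-1,1,2),K,d).reshape(-1,2)
    R=cv2.Rodrigues(np.array(s["rvec"]))[0]; t=np.array(s["tvec"]).ravel()
    D=np.c_[n,np.ones(len(n))]@R; C=-R.T@t
    return C+D*((zp-C[2])/D[:,2])[:,None]
E
python3 - <<'E'
from h import *
import pickle
S={}
for n in("side","top"):
    s=r.snapshot(n); S[n]=s; cv2.imwrite(f"pics/{n}0.png",s["image"])
    R=cv2.Rodrigues(np.array(s["rvec"]))[0]; print(n,(-R.T@np.array(s["tvec"]).ravel()).round(), R[2].round(2))
pickle.dump(S,open("s0.pkl","wb"))
st=r.sense();print(st["time"],st["tcp_pos"],st["eef_rot"],st["contact_force"])
E
```

```text
side [  -75. -1077.   740.] [ 0.45  0.77 -0.45]
top [ 322.   50. 1274.] [ 0.2  -0.01 -0.98]
0.1 [271.56570736 562.44666964 213.94737553] [-3.14040829e+00 -1.23704562e-05  2.69177036e+00] [ 1.12429965 -0.21853955  0.7577511 ]
```

View pics/side0.png

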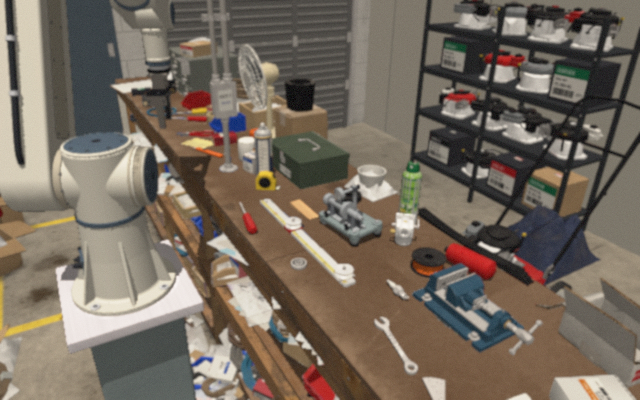

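View pics/top0.png

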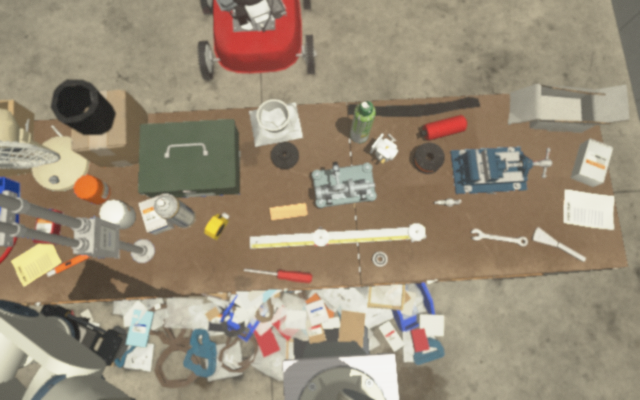

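The side view shows the stand at about (350,213) and the wedge at (303,208). In the top view the stand is at (344,186), the wedge at (289,212), and a long ruler lies in front at (335,237). Next I'll measure them roughly.

```bash
python3 - <<'E'
from h import *
import pickle
S=pickle.load(open("s0.pkl","rb")); s=S["top"]; P=pts(s); im=s["image"]
for n,(u,v) in dict(wedge=(289,212),stand=(344,186),ruler=(280,240),rulerknob=(320,237),can=(172,207),tape=(216,226),driver=(295,276),counter=(300,200)).items(): print(n,P[v-1:v+2,u-1:u+2].reshape(-1,3).mean(0).round(1))
hsv=cv2.cvtColor(im,cv2.COLOR_BGR2HSV); print(hsv[212,289],hsv[200,300])
roi=np.zeros(im.shape[:2],np.uint8); roi[198:226,262:314]=1
m=((hsv[...,2]>150)&(hsv[...,0]<25)).astype(np.uint8)*roi
c=max(cv2.findContours(m,0,1)[0],key=cv2.contourArea); b=cv2.boxPoints(cv2.minAreaRect(c)); print(cv2.contourArea(c),b); print(ray(s,b,5).round(1))
crop=im[150:260,230:400]; crop=cv2.resize(crop,None,fx=4.5,fy=4.5,interpolation=cv2.INTER_CUBIC); cv2.imwrite("pics/topc.png",crop)
print(r.ik([430,60,330],[3.14159,0,-1.57]), r.ik([430,60,330],[3.14159,0,1.57]), np.array(r.snapshot("wrist")["T_tool_cam"]).round(2))
E
```

```text
wedge [574.4 120.1   8.2]
stand [619.  -42.  110.3]
ruler [491.4 150.3  10.4]
rulerknob [489.7  32.3  38.5]
can [571.8 415.4 176.7]
tape [535.4 327.4  60.4]
driver [383.  110.3  26.9]
counter [611.   85.6   0.7]
[ 20 104 236] [ 15  95 143]
539.0 [[267.7262  205.99188]
 [306.7282  200.67343]
 [308.79108 215.80121]
 [269.78906 221.11966]]
[[597.2 183.4   5. ]
 [606.8  65.3   5. ]
 [560.   61.6   5. ]
 [550.6 178.9   5. ]]
[ 1.35184535e-01 -5.81534117e-02  1.86342588e+00  3.65541112e-07
  1.33632281e+00 -3.00720453e+00] [ 1.35185127e-01 -5.81568155e-02  1.86342905e+00 -3.69848660e-07
  1.33631779e+00  1.35981540e-01] [[-0.000e+00 -9.600e-01 -2.800e-01  7.893e+01]
 [ 1.000e+00  0.000e+00 -0.000e+00  7.000e-02]
 [ 0.000e+00 -2.800e-01  9.600e-01 -1.707e+02]
 [ 0.000e+00  0.000e+00  0.000e+00  1.000e+00]]
```

View pics/topc.png

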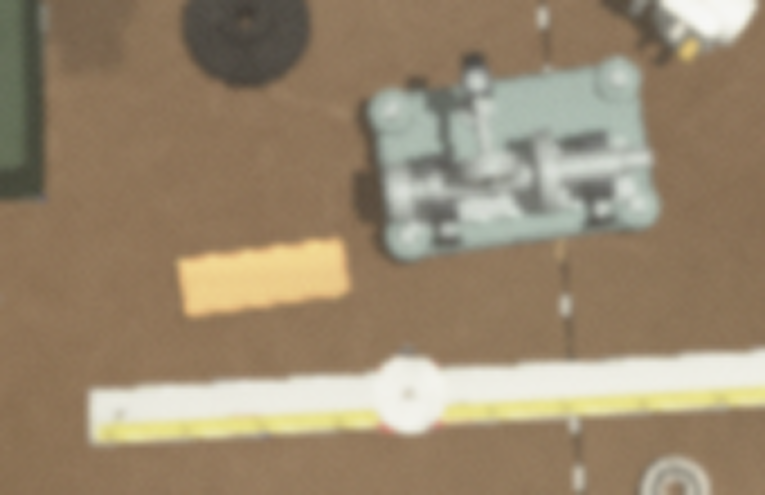

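The wedge is at (263,278) in the crop, with its thin end pointing right. The stand's front-left boss is at (408,238) and its back-right boss at (620,75). Next I'll shut the fingers and take wrist views from two places.

```bash
python3 - <<'E'
from h import *
import pickle
from scipy.spatial.transform import Rotation as Ro
D=[np.pi,0,np.pi/2]
r.grasp(10)
W=[]
for p in ([520,130,230],[660,20,240]):
    r.move_pose(p,D); r.sleep(.2); st=r.sense(); s=r.snapshot("wrist")
    T=np.eye(4);T[:3,:3]=Ro.from_euler("xyz",st["eef_rot"]).as_matrix();T[:3,3]=st["tcp_pos"]
    s["T"]=T@np.array(s["T_tool_cam"]); Ti=np.linalg.inv(s["T"]); s["rvec"]=cv2.Rodrigues(Ti[:3,:3])[0]; s["tvec"]=Ti[:3,3]; W.append(s); print(st["time"],st["tcp_pos"].round(1) if hasattr(st["tcp_pos"],"round") else st["tcp_pos"])
pickle.dump(W,open("w0.pkl","wb"))
cv2.imwrite("pics/w0.png",W[0]["image"]); cv2.imwrite("pics/w1.png",W[1]["image"])
E
```

```text
3.5083 [519.9 130.7 229.9]
4.5 [659.   21.4 240.3]
```

View pics/w0.png

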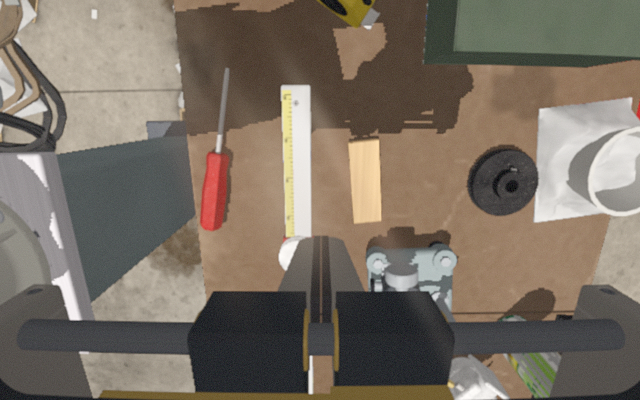

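View pics/w1.png

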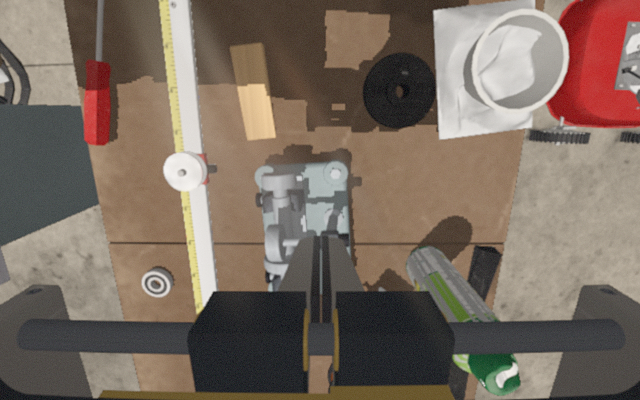

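w0 shows the wedge with its thin end at (381,220)-(354,223) and its thick end at (349,141)-(379,138). The left bosses are at (377,262) and (445,260). In w1 the wedge is at about (254,90) and the bosses are at (262,176) and (335,173). Next I'll compute metric positions.

```bash
python3 - <<'E'
from h import *
import pickle
W=pickle.load(open("w0.pkl","rb")); T=pickle.load(open("s0.pkl","rb"))["top"]
allp=[]
for k,(s,wr) in enumerate(((W[0],(345,130,390,232)),(W[1],(228,38,282,145)))):
    P=pts(dict(z_map=s["z_map"],camera_matrix=s["camera_matrix"],dist=s["dist"])); P=P@s["T"][:3,:3].T+s["T"][:3,3]
    u0,v0,u1,v1=wr; hsv=cv2.cvtColor(s["image"],cv2.COLOR_BGR2HSV)
    sub=hsv[v0:v1,u0:u1].astype(int); b,g,rd=[s["image"][v0:v1,u0:u1,i].astype(int) for i in range(3)]
    m=((sub[...,1]>85)&(sub[...,0]>=13)&(rd-b>55)).astype(np.uint8); m=cv2.morphologyEx(m,cv2.MORPH_OPEN,np.ones((3,3)))
    c=max(cv2.findContours(m,0,1)[0],key=cv2.contourArea); a=cv2.approxPolyDP(cv2.convexHull(c),5,True).reshape(-1,2)+[u0,v0]
    print("wedge px",cv2.contourArea(c),a.tolist())
    q=P[v0:v1,u0:u1][m>0]; 
    for pz in a: print(pz, ray(s,pz,1.5).round(1), ray(s,pz,16).round(1))
    A=np.c_[q[:,:2],np.ones(len(q))]; co=np.linalg.lstsq(A,q[:,2],rcond=None)[0]; print("plane",co.round(3),"z",np.percentile(q[:,2],[2,50,98]).round(1), "counter z",np.median(P[(P[...,1]>40)&(P[...,1]<60)&(P[...,0]>560)&(P[...,0]<700)][:,2]).round(2))
    sel=(P[...,2]>31)&(P[...,2]<48)&(P[...,0]>560)&(P[...,0]<720)&(P[...,1]>-170)&(P[...,1]<60); allp.append(P[sel])
    g=cv2.cvtColor(s["image"],cv2.COLOR_BGR2GRAY); rg=(355,235,470,300) if k==0 else (245,150,365,260)
    x=cv2.resize(g[rg[1]:rg[3],rg[0]:rg[2]],None,fx=4,fy=4,interpolation=cv2.INTER_CUBIC)
    cv2.imwrite(f"pics/c{k}.png",cv2.resize(s["image"][rg[1]:rg[3],rg[0]:rg[2]],None,fx=4,fy=4,interpolation=cv2.INTER_CUBIC))
    for cc in (cv2.HoughCircles(x,cv2.HOUGH_GRADIENT,1,60,param1=80,param2=22,minRadius=30,maxRadius=60)[0][:6] ): 
        px=cc[:2]/4+[rg[0],rg[1]]; print("circ",px.round(1),(cc[2]/4).round(1),ray(s,px,40).round(1),P[int(px[1]),int(px[0])].round(1))
P=pts(T); sel=(P[...,2]>31)&(P[...,2]<48)&(P[...,0]>560)&(P[...,0]<720)&(P[...,1]>-170)&(P[...,1]<60); allp.append(P[sel])
for p in allp: print(len(p),p.min(0).round(),p.max(0).round(), cv2.minAreaRect(p[:,:2].astype(np.float32)))
E
python3 -c "
import cv2,numpy as np
a=cv2.imread('pics/c0.png');b=cv2.imread('pics/c1.png');im=np.zeros((a.shape[0]+b.shape[0],480,3),np.uint8);im[:a.shape[0],:a.shape[1]]=a;im[a.shape[0]:,:b.shape[1]]=b;im=im[:600];cv2.imwrite('pics/c01.png',im);print(a.shape)"
```

```text
wedge px 14.0 [[351, 142], [347, 147]]
[351 142] [[557.9 172.9   1.5]] [[556.6 174.3  16. ]]
[347 147] [[553.1 166.7   1.5]] [[551.9 168.3  16. ]]
plane [  0.039   0.117 -28.189] z [-0.1  4.2 17.1] counter z 0.4
circ [377.4 263.6] 11.0 [[592.2  24.2  40. ]] [591.5  25.6  40.9]
circ [445.1 261.6] 11.6 [[678.7  26.8  40. ]] [675.5  31.1  46.7]
wedge px 120.5 [[255, 99], [259, 121], [252, 130], [248, 109]]
[255  99] [[577.2 115.6   1.5]] [[580.1 115.1  16. ]]
[259 121] [[580.8  88.9   1.5]] [[583.6  89.3  16. ]]
[252 130] [[571.3  77.8   1.5]] [[574.4  78.6  16. ]]
[248 109] [[567.7 103.6   1.5]] [[571.  103.5  16. ]]
plane [ 8.37000e-01  5.20000e-02 -4.80424e+02] z [ 0.9  8.4 16.2] counter z 347.11
circ [334.4 173.9] 13.4 [[675.5  28.5  40. ]] [674.7  30.9  47.1]
2686 [ 578. -170.   31.] [720.  45.  48.] ((648.3203125, -65.9766616821289), (112.1374740600586, 225.2992706298828), 8.487495422363281)
4026 [ 578. -128.   31.] [697.  44.  48.] ((639.5460815429688, -41.54716491699219), (113.4313735961914, 166.11376953125), 4.29141902923584)
1307 [ 579. -170.   31.] [720.  45.  48.] ((647.643798828125, -66.16259765625), (126.65522766113281, 218.06735229492188), 4.860840797424316)
(260, 460, 3)
```

View pics/c01.png

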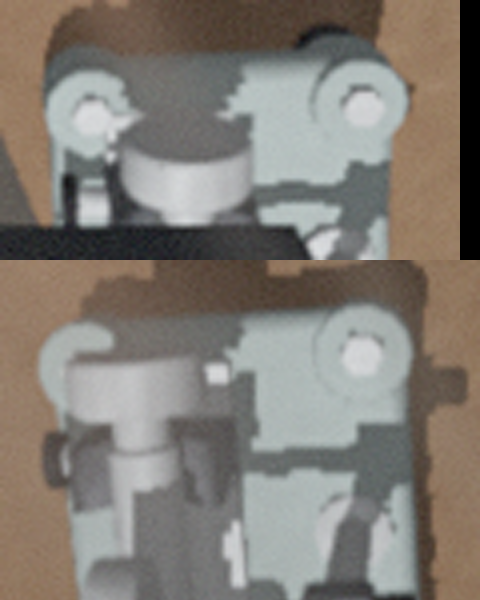

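The crop shows both left bolt heads clearly, at w0 (378,263.8) and (445.5,261.8) and w1 (335.4,173.5). Next I'll fit the wedge corners from my picked edges in both views and move to push it sideways.

```bash
python3 - <<'E'
from h import *
import pickle
W=pickle.load(open("w0.pkl","rb"))
for k,(tk,tn) in enumerate(((((349,141),(379,138)),((381,220),(354,223))),(((231,46),(262,42)),((275,137),(248,140))))):
    s=W[k]; g=s["image"]; 
    # refine: boundary of warm-bright pixels vs brown along each of rows
    sub=g.astype(int); 
    for v in (np.linspace(150,215,6) if k==0 else np.linspace(60,130,6)).astype(int):
        f=(v-(141 if k==0 else 46))/(80 if k==0 else 92); uc=(364+f*3) if k==0 else (246.5+f*15)
        row=cv2.GaussianBlur(g[v-1:v+2].mean(0).mean(1).reshape(1,-1).astype(np.float32),(3,1),0)[0]
        row=row/1.0; gr=np.diff(row); a=int(uc); L=a-22+np.argmax(gr[a-22:a-5]); Rr=a+5+np.argmin(gr[a+5:a+22])
        z=16-14.5*f; q=ray(s,[[L+.5,v],[Rr+.5,v]],z); print(k,v,L,Rr,q.round(1).tolist(),"mid",q.mean(0).round(1))
    print("thick",ray(s,tk,16).round(1).tolist(),"thin",ray(s,tn,1.5).round(1).tolist())
E
```

```text
0 150 348 378 [[553.9, 164.5, 14.4], [590.6, 164.6, 14.4]] mid [572.3 164.5  14.4]
0 163 349 379 [[555.8, 148.1, 12.0], [593.1, 148.2, 12.0]] mid [574.5 148.1  12. ]
0 176 350 379 [[557.7, 131.2, 9.7], [594.5, 131.3, 9.7]] mid [576.1 131.2   9.7]
0 189 351 379 [[559.7, 113.7, 7.3], [595.8, 113.8, 7.3]] mid [577.7 113.7   7.3]
0 202 351 380 [[560.4, 95.6, 4.9], [598.5, 95.6, 4.9]] mid [579.5  95.6   4.9]
0 215 352 380 [[562.5, 76.8, 2.6], [600.0, 76.9, 2.6]] mid [581.2  76.9   2.6]
thick [[554.1, 175.5, 16.0], [590.2, 179.2, 16.0]] thin [[601.3, 69.4, 1.5], [565.0, 65.1, 1.5]]
1 60 231 264 [[554.1, 159.2, 13.8], [593.0, 159.0, 13.8]] mid [573.6 159.1  13.8]
1 74 234 267 [[556.1, 143.9, 11.6], [595.6, 143.7, 11.6]] mid [575.8 143.8  11.6]
1 88 236 264 [[556.9, 128.2, 9.4], [590.9, 128.0, 9.4]] mid [573.9 128.1   9.4]
1 102 239 270 [[558.9, 111.9, 7.2], [597.2, 111.8, 7.2]] mid [578.1 111.9   7.2]
1 116 242 272 [[561.1, 95.2, 5.0], [598.7, 95.1, 5.0]] mid [579.9  95.1   5. ]
1 130 244 274 [[562.0, 77.9, 2.8], [600.3, 77.8, 2.8]] mid [581.1  77.8   2.8]
thick [[555.2, 174.1, 16.0], [591.3, 178.0, 16.0]] thin [[600.4, 68.9, 1.5], [565.4, 65.2, 1.5]]
```

```bash
python3 - <<'E'
from h import *
import pickle
from scipy.spatial.transform import Rotation as Ro
D=[np.pi,0,1.672]
r.move_pose([536,133,70],D); r.servo_line([536,133.1,4],vel=120); a=r.sense()
r.servo_line([558.9,135.4,4],vel=25); b=r.sense(); print(np.array(a["contact_force"]).round(2),np.array(b["contact_force"]).round(2),b["tcp_pos"])
r.servo_line([545,134,4],vel=60)
r.servo_line([520,131.5,230],vel=250); r.sleep(.15)
st=r.sense(); s=r.snapshot("wrist")
T=np.eye(4);T[:3,:3]=Ro.from_euler("xyz",st["eef_rot"]).as_matrix();T[:3,3]=st["tcp_pos"]
s["T"]=T@np.array(s["T_tool_cam"]); Ti=np.linalg.inv(s["T"]); s["rvec"]=cv2.Rodrigues(Ti[:3,:3])[0]; s["tvec"]=Ti[:3,3]
pickle.dump(s,open("w2.pkl","wb")); print(st["time"],st["tcp_pos"])
g=s["image"]; c=g[120:300,320:480]; cv2.imwrite("pics/w2.png",cv2.resize(c,None,fx=3,fy=3,interpolation=cv2.INTER_CUBIC))
print(cv2.projectPoints(np.array([[575.,177,16],[590,67,1.5],[591.5,25.6,43]]),s["rvec"],s["tvec"],s["camera_matrix"],s["dist"])[0].reshape(-1,2).round(1))
E
```

```text
[-0.41 -0.1  -0.29] [0.68 0.15 0.82] [558.85699827 135.40248244   3.9521302 ]
8.8583 [519.3061723  131.31045614 228.47039424]
[[370.8 145.2]
 [368.4 227.1]
 [369.4 269.5]]
```

View pics/w2.png

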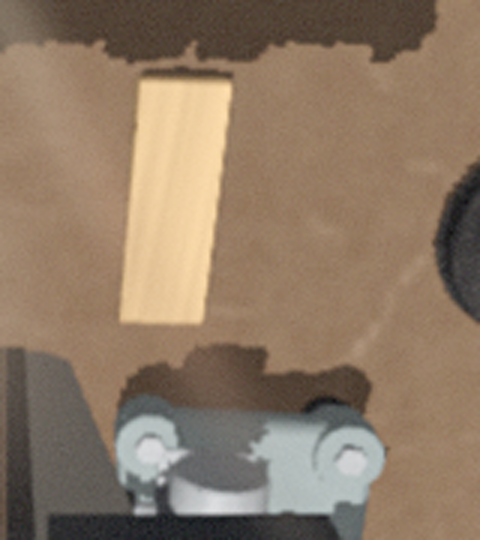

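The wedge is now fully lit, with corners at about (138,80), (232,76), (205,324) and (121,322) in the crop. The front-left bolt is at (151,449) and the back-left bolt at (351,460). Next I'll measure them.

```bash
cat >> h.py <<'E'
def wrist():
    from scipy.spatial.transform import Rotation as Ro
    st=r.sense(); s=r.snapshot("wrist")
    T=np.eye(4);T[:3,:3]=Ro.from_euler("xyz",st["eef_rot"]).as_matrix();T[:3,3]=st["tcp_pos"]
    s["T"]=T@np.array(s["T_tool_cam"]); Ti=np.linalg.inv(s["T"]); s["rvec"]=cv2.Rodrigues(Ti[:3,:3])[0]; s["tvec"]=Ti[:3,3]
    return s,st
def wedge(s,roi):
    "corners of the wedge: thick end (z 16) then thin end"
    u0,v0,u1,v1=roi; g=cv2.resize(s["image"][v0:v1,u0:u1],None,fx=4,fy=4,interpolation=cv2.INTER_CUBIC).astype(int)
    m=((g[...,2]>185)&(g[...,2]-g[...,0]>50)).astype(np.uint8); m=cv2.morphologyEx(m,cv2.MORPH_OPEN,np.ones((9,9)))
    c=max(cv2.findContours(m,0,1)[0],key=cv2.contourArea); a=cv2.approxPolyDP(cv2.convexHull(c),14,True).reshape(-1,2)
    a=(a+.5)/4-.5+[u0,v0]; a=a[np.argsort(a[:,1])]; return a,ray(s,a[:2],16),ray(s,a[2:],1.5)
E
python3 - <<'E'
from h import *
import pickle
s=pickle.load(open("w2.pkl","rb"))
a,tk,tn=wedge(s,(345,135,405,235)); print(a.round(1).tolist()); print(tk.round(1).tolist(),tn.round(1).tolist(), tk.mean(0).round(1),tn.mean(0).round(1))
px=[[370.3,269.5],[437,273.2]]
print(ray(s,px[0],40.9).round(1),ray(s,px[1],46.8).round(1))
P=pts({k:s[k] for k in("z_map","camera_matrix","dist")})@s["T"][:3,:3].T+s["T"][:3,3]
for u,v in px: print(np.median(P[int(v)-1:int(v)+2,int(u)-1:int(u)+2].reshape(-1,3),0).round(1))
E
```

```text
[[366.9, 146.4], [396.9, 148.6], [359.6, 226.4], [386.1, 227.6]]
[[570.5, 175.1, 16.0], [607.1, 176.2, 16.0]] [[578.1, 66.9, 1.5], [614.0, 68.7, 1.5]] [588.8 175.6  16. ] [596.1  67.8   1.5]
[[593.1  24.6  40.9]] [[676.3  30.8  46.8]]
[592.6  25.2  40.8]
[675.8  31.4  47.5]
```

```bash
python3 - <<'E'
from h import *
D=[np.pi,0,1.626]; z=5
p=lambda y:[587.5+(175.6-y)*0.055,y,z]
def f():
    v=[]
    for _ in range(4): r.sleep(.02); v.append(r.sense()["contact_force"])
    return np.mean(v,0)
q=p(206); r.move_pose(q[:2]+[60],D); r.servo_line(q,vel=120); r.sleep(.2); f0=f()
r.servo_line(p(157),vel=70); print("pre",(f()-f0).round(2))
y=157
while y>121:
    y-=4; r.servo_line(p(y),vel=40); g=f()-f0; print(y,g.round(1).tolist())
    if g[1]>4.5: break
else:
    while y>116:
        y-=1; r.servo_line(p(y),vel=20); g=f()-f0; print(y,g.round(1).tolist())
        if g[1]>4.5: break
st=r.sense();print(st["time"],st["tcp_pos"])
E
```

```text
pre [-0.35  0.25  0.35]
153 [-1.0, 0.1, -0.1]
149 [-0.9, 0.6, 0.3]
145 [-0.1, 0.3, -0.0]
141 [-0.2, -0.1, 0.0]
137 [-0.7, -0.3, 0.1]
133 [0.2, 0.2, -0.2]
129 [-0.6, -0.2, -0.0]
125 [-0.5, 0.6, -0.2]
121 [-0.5, -0.2, -0.0]
120 [-0.5, -0.4, -0.5]
119 [-0.8, 0.3, 0.1]
118 [-0.1, -0.2, -0.1]
117 [-0.5, -0.4, -0.1]
116 [-0.4, 0.1, -0.4]
15.9417 [590.7760641  115.9663404    5.01043308]
```

```bash
python3 - <<'E'
from h import *
s,st=wrist(); t=r.snapshot("top")["image"]
a=cv2.resize(s["image"],(512,320)); b=cv2.resize(t[170:230,270:380],(512,280),interpolation=cv2.INTER_CUBIC)
cv2.imwrite("pics/w3.png",np.vstack([a,b]))
print(cv2.projectPoints(np.array([st["tcp_pos"]]),s["rvec"],s["tvec"],s["camera_matrix"],s["dist"])[0].ravel(),s["camera_matrix"][0][0])
E
```

```text
[320.22523464 250.38199799] 314.20902993495235
```

View pics/w3.png

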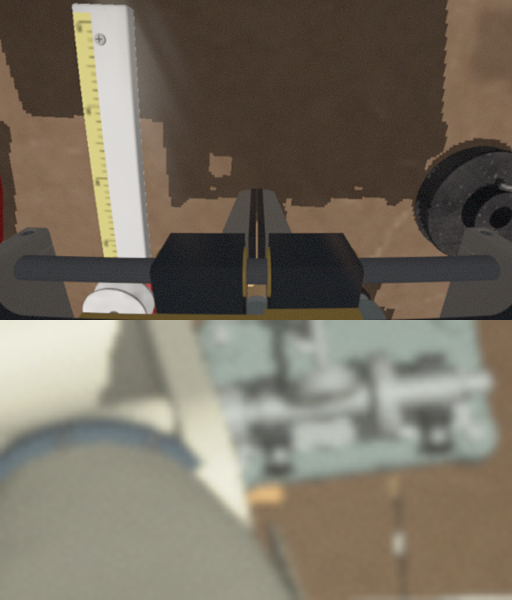

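The top crop shows the wedge's front edge emerging by the stand's front-left corner (orange at (265,495)), so the tip is at y≈-5 and about 29 mm in. The fingers are touching the thick end. I'll continue in small steps until the force rises.

```bash
python3 - <<'E'
from h import *
z=5
p=lambda y:[587.5+(175.6-y)*0.055,y,z]
def f():
    v=[]
    for _ in range(5): r.sleep(.02); v.append(r.sense()["contact_force"])
    return np.mean(v,0)
f0=np.array(f()); y=116; print(f0)
while y>106:
    y-=.7; r.servo_line(p(y),vel=15); g=f()-f0; print(round(y,1),g.round(1).tolist())
    if g[1]>3.8: break
st=r.sense();print(st["time"],st["tcp_pos"])
E
```

```text
[ 0.15372265 -0.0935837  -0.55103336]
115.3 [-0.1, 0.3, 0.8]
114.6 [-0.2, 0.0, 0.5]
113.9 [-0.2, 0.2, 1.0]
113.2 [-0.3, -0.0, 0.7]
112.5 [-0.5, 0.5, 0.5]
111.8 [0.1, 0.0, 0.6]
111.1 [-0.3, 0.4, 1.1]
110.4 [-0.3, 0.7, 0.5]
109.7 [-0.6, 1.0, 0.6]
109.0 [-0.5, 1.4, 0.2]
108.3 [-0.0, 2.9, 0.6]
107.6 [-0.7, 4.8, 0.1]
20.125 [591.26393477 107.89793758   5.01228847]
```

```bash
python3 - <<'E'
from h import *
import pickle
st=r.sense(); x,y,z=st["tcp_pos"]
r.servo_line([x-1,y+20,5],vel=80); r.servo_line([520,131.5,230],vel=250); r.sleep(.15)
s,st=wrist(); pickle.dump(s,open("w4.pkl","wb")); print(st["time"])
P=pts({k:s[k] for k in("z_map","camera_matrix","dist")})@s["T"][:3,:3].T+s["T"][:3,3]
u,v=370,269
uv=cv2.projectPoints(np.array([[592.8,25.1,46.],[676,31,46.8]]),s["rvec"],s["tvec"],s["camera_matrix"],s["dist"])[0].reshape(-1,2); print(uv.round(1))
M=(P[...,2]>30)&(P[...,2]<49)&(P[...,0]>570)&(P[...,0]<700)&(P[...,1]>-10)&(P[...,1]<50)
for n,w in(("old",pickle.load(open("w2.pkl","rb"))),("new",s)):
    P=pts({k:w[k] for k in("z_map","camera_matrix","dist")})@w["T"][:3,:3].T+w["T"][:3,3]
    for a,b in((592,25),(592,30),(600,34),(625,33),(650,35),(665,30),(676,38),(684,31)):
        m=np.hypot(P[...,0]-a,P[...,1]-b)<4.; print(n,a,b,np.percentile(P[m][:,2],[10,50,90]).round(1) if m.any() else None)
cv2.imwrite("pics/w4.png",cv2.resize(s["image"][170:300,320:480],None,fx=4,fy=4,interpolation=cv2.INTER_CUBIC))
E
```

```text
21.7667
[[374.7 268.8]
 [441.3 268. ]]
old 592 25 [39.7 40.7 79.2]
old 592 30 [ 0.3 39.6 78.2]
old 600 34 [ 0.9 69.3 88.4]
old 625 33 [-0.  37.2 90.8]
old 650 35 [-0.6 36.9 39.4]
old 665 30 [-0.  43.1 44.2]
old 676 38 [ 0.7 43.1 46. ]
old 684 31 [44.3 45.5 47.1]
new 592 25 [43.2 46.5 47.8]
new 592 30 [ 7.7 43.4 46.1]
new 600 34 [ 7.9 42.  80.3]
new 625 33 [ 1.  75.4 96.7]
new 650 35 [-0.  38.  40.8]
new 665 30 [-0.2 40.1 43.8]
new 676 38 [ 0.5 10.5 44.8]
new 684 31 [43.9 46.5 47.3]
```

View pics/w4.png

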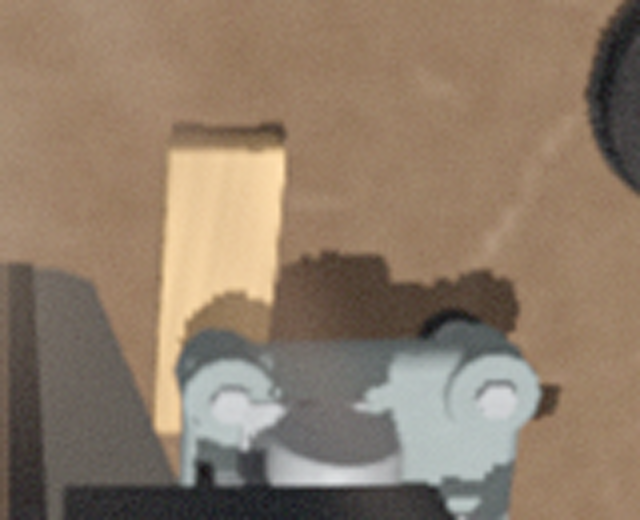

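The wedge sits under the front-left foot, and its bolt at crop (232,402) now reads z 46.5, level with the back-left one at (498,401). Before pressing I'll find a gripper yaw that clears the tall things around the far right corner.

```bash
python3 - <<'E'
from h import *
import pickle
s=pickle.load(open("w4.pkl","rb"))
fl,bl=ray(s,[[378,270.5],[444.5,270.2]],46.5); print(fl.round(1),bl.round(1))
e=(bl-fl)[:2]; e/=np.linalg.norm(e); print("yaw",np.arctan2(e[1],e[0]).round(3)); lf=np.array([-e[1],e[0]]); br=bl[:2]-150*lf; print("br",br.round(1))
a,tk,tn=wedge(s,(350,195,400,285)); print("thick",tk.mean(0).round(1))
S=pickle.load(open("s0.pkl","rb")); Q=np.vstack([pts(S[n])[S[n]["z_map"]>0].reshape(-1,3) for n in S])
d=Q[:,:2]-br; h=Q[:,2]; near=(np.hypot(*d.T)<150)&(h>115)&(h<400); d=d[near];h=h[near]
H,_,_=np.histogram2d(*d.T,bins=[np.arange(-150,151,30)]*2,weights=None); print(H.astype(int))
for al in range(-90,90,15):
    c,sn=np.cos(np.radians(al)),np.sin(np.radians(al)); L=abs(d@[c,sn]); w=abs(d@[-sn,c]); dist=np.hypot(np.maximum(L-95,0),np.maximum(w-38,0)); print(al,dist.min().round(), (dist==0).sum(), end=" | ")
    psi=np.radians(al+90)
    print([np.round(q[5],2) if (q:=r.ik([*br,60],[np.pi,0,p])) is not None else None for p in (psi,psi-np.pi)])
E
```

```text
[597.   23.3  46.5] [680.8  28.   46.5]
yaw 0.056
br [ 689.2 -121.8]
thick [591.8  96.4  16. ]
[[  0   0   0   0   0   0   0   0   0   0]
 [  0   0   0   0   0   0   0   0   0   0]
 [  0   0   0   0   0   0   0  68 103   0]
 [  0   0   0   0   0   0   0   1  61   0]
 [  0   0   0   0   0   0   0   4 103   0]
 [  0   0   0   0   0   0   0   0   0   0]
 [  0   0   0   0   0   0   0   0   0   0]
 [  0   0   0   0   0   5   0   0   0   0]
 [  0   0   0   0 326 466  97   0   0   0]
 [  0   0   0   0 120  67  30   0   0   0]]
-90 0.0 35 | [np.float64(1.39), np.float64(-1.75)]
-75 0.0 22 | [np.float64(1.13), np.float64(-2.01)]
-60 0.0 35 | [np.float64(0.87), np.float64(-2.27)]
-45 1.0 0 | [np.float64(0.61), np.float64(-2.53)]
-30 0.0 1 | [np.float64(0.35), np.float64(-2.8)]
-15 0.0 172 | [np.float64(0.08), None]
0 0.0 160 | [np.float64(-0.18), np.float64(2.96)]
15 0.0 217 | [np.float64(-0.44), np.float64(2.7)]
30 0.0 124 | [np.float64(-0.7), np.float64(2.44)]
45 8.0 0 | [np.float64(-0.96), np.float64(2.18)]
60 13.0 0 | [np.float64(-1.22), np.float64(1.92)]
75 0.0 17 | [np.float64(-1.49), np.float64(1.66)]
```

```bash
python3 - <<'E'
from h import *
D=[np.pi,0,np.radians(150)]; xy=[689.2,-121.8]
def f():
    v=[]
    for _ in range(4): r.sleep(.02); v.append(r.sense()["contact_force"])
    return np.mean(v,0)
r.move_pose(xy+[180],D); r.servo_line(xy+[56],vel=120); r.sleep(.15); f0=f(); print(r.sense()["time"],r.sense()["tcp_pos"])
z=56
while z>40:
    z-=1. if z>50 else .4; r.servo_line(xy+[z],vel=25); g=f()-f0; print(round(z,1),round(r.sense()["tcp_pos"][2],2),g.round(1).tolist())
    if g[2]>14: break
r.sleep(.4); print((f()-f0).round(1),r.sense()["time"],r.sense()["tcp_pos"])
E
```

```text
24.4917 [ 689.5940669  -121.86521682   56.71435892]
55.0 54.98 [0.0, 0.2, -0.3]
54.0 53.94 [0.2, 0.5, -0.4]
53.0 52.95 [-0.4, 0.4, -0.2]
52.0 51.97 [-0.2, 0.5, -0.3]
51.0 50.97 [-0.1, 0.5, -0.1]
50.0 49.94 [0.4, 0.4, 0.1]
49.6 49.59 [-0.2, 0.2, -0.4]
49.2 49.17 [0.1, 0.4, -0.1]
48.8 48.79 [-0.6, 0.1, -0.6]
48.4 48.38 [0.2, 0.7, -0.2]
48.0 47.98 [-0.2, -0.5, -0.2]
47.6 47.61 [0.2, 0.4, -0.6]
47.2 47.17 [0.4, 0.4, -0.5]
46.8 46.79 [0.1, 0.5, -0.4]
46.4 46.38 [-0.0, -0.2, -0.3]
46.0 45.97 [0.4, 0.2, -0.4]
45.6 45.61 [0.1, 0.1, -0.2]
45.2 45.17 [0.3, 0.4, -0.2]
44.8 44.8 [0.1, 0.1, -0.5]
44.4 44.35 [0.0, 0.6, -0.1]
44.0 43.96 [-0.5, 0.6, 0.0]
43.6 43.93 [-2.0, 0.9, 4.7]
43.2 43.95 [-2.8, 0.7, 7.7]
42.8 43.89 [-4.0, 0.6, 11.1]
42.4 43.89 [-5.6, 1.4, 14.2]
[-5.3  1.4 14.4] 32.875 [ 689.26028924 -121.83569481   43.86706335]
```

Contact came at z 43.9 and was rigid straight away: 14 N with no give. That height would fit the boss rather than the bolt head, so I'll lift and check the spot.

```bash
python3 - <<'E'
from h import *
import pickle
r.servo_line([689.2,-121.8,60],vel=60); r.servo_line([689.2,-130,240],vel=250); r.servo_line([690,-141,243],vel=150); r.sleep(.1)
s,st=wrist(); pickle.dump(s,open("w5.pkl","wb")); print(st["time"])
P=pts({k:s[k] for k in("z_map","camera_matrix","dist")})@s["T"][:3,:3].T+s["T"][:3,3]
uv=cv2.projectPoints(np.array([[689.2,-121.8,46.5]]),s["rvec"],s["tvec"],s["camera_matrix"],s["dist"])[0].ravel(); print(uv)
u,v=uv.astype(int); c=s["image"][v-50:v+50,u-60:u+60]; cv2.imwrite("pics/w5.png",cv2.resize(c,None,fx=5,fy=5,interpolation=cv2.INTER_CUBIC))
m=(np.hypot(P[...,0]-689,P[...,1]+122)<22)&(P[...,2]>45)&(P[...,2]<50); print(m.sum(),P[m].mean(0).round(1))
E
```

```text
34.5333
[334.82261237 172.32497383]
130 [ 691.1 -121.6   46.5]
```

View pics/w5.png

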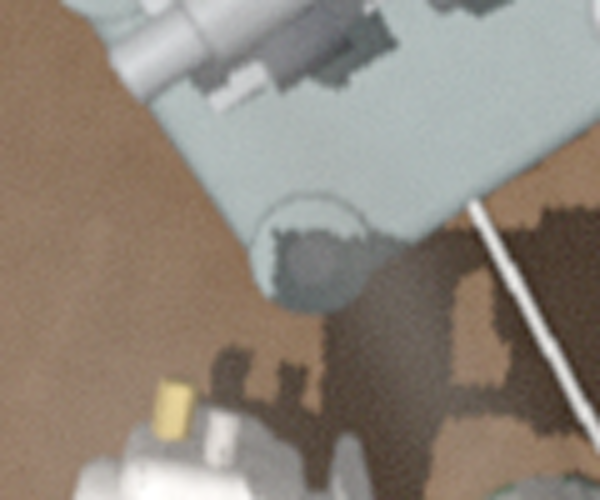

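The bolt head sits at (315,258) in the crop, about 2 mm from where I pressed. It reads z 46.5, which is level. The fingertips straddled it and bore on the boss around it at 43.9 without any rocking. The arm is now clear of everything, so I'll hand the job in.

```bash
python3 - <<'E'
from h import *
print(r.sense()["opening"],r.sense()["time"]); print(r.close_job())
E
```

```text
0.003751371077658624 34.5833
the job is handed in; nothing more can be done
None
```

I pushed the wedge under the bare foot until the stand sat level (push force 4.8 N at the stop), then pressed the far right corner with 14 N and it did not give; I let go, left the wedge in place and handed the job in at 34.6 s, with no verdict returned.

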